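Take the die cassette out of the hose crimper

TASK

The dies of the hose crimper are to be changed: slide its clear guard all the way back to its stop, then pinch the two side catches of the die cassette in the machine together until they are in, and lift the cassette straight up out of its nest. Finish while holding it, catches still pinched, upright and still over the nest, with its underside about 10 cm higher than where it sat and nothing else touching it. Leave the guard open and everything else on the bench alone.

Things in the scene. Friction and masses are not known exactly. Their poses are not given: they have to be found in the camera images.
- crimper: hose-end crimper fixed to the bench: grey base plate with a die nest, an air cylinder lying behind it, a clear guard housing around both. Origin: on the bench straight below the middle of the nest; x points from the hose slot in the front to the cylinder and valve block at the rear, y to the machine's left, z up. Base plate: x -95 to 275, y +-110 mm, top at z = 30 mm, which is the nest's floor
- nest (a point): middle of the nest's mouth, 62 mm above the bench, where the dark steel nest walls end; they reach 44 mm to either side (y) and 36 mm fore and aft (x). Above them the sides of the cassette are free
- housing (a point): middle of the guard housing's front, at the height of its top, 128 mm above the bench and 83 mm in front of the middle of the cassette. The fixed housing has clear front panes here, clear side walls and guard tracks 94 mm to 106 mm from its middle on either side; nothing fixed behind the nest is taller
- guard (a joint): clear flat guard plate (145 x 194 x 5 mm, underside 117 mm above the bench) that covers the nest from above and slides level in two tracks towards the crimper's rear (+x). 0 m: shut; 0.165 m: fully open against its stop, front edge then 80 mm behind the middle of the cassette. Some 3 N moves it; it stays where it is left. May start up to 35 mm open
- guard_handle (a point): middle of the grip bar of the black pull handle on the guard plate; moves with the guard. The bar is 12 mm square in section and 104 mm long, lies along the crimper's y axis, 158 mm above the bench, with 30 mm of free height below it and 80 mm free length between its two feet
- cassette: die cassette seated in the nest under the guard: aluminium block 44 mm long (x), 49 mm wide (y), 82 mm tall, round collet in its front. Origin: centre of its underside, 30 mm above the bench when seated; axes as the crimper's (1 mm play). A steel tooth low on each side locks it under the nest's lips until both catches are pushed in. 0.4 to 0.65 kg. It must rise 32 mm straight up to leave the nest
- pads (a point): point inside the cassette midway between its two catches' black ribbed push pads, 66 mm above its underside. The pads are on the +y and -y side faces, each 16 mm long (x) x 24 mm tall, centred at this height, standing 6 mm proud: 61 mm over both; pushed fully in they are flush with the 49 mm wide block
- catch_left (a joint): side catch on the cassette's +y face: 0 m sprung out (locked), free of the nest's lip from 0.004 m on, 0.006 m pushed fully in. Spring force 3 N at rest to 7 N fully in; springs out again when let go
- catch_right (a joint): the same catch on the cassette's -y face: 0 m sprung out (locked), 0.006 m pushed fully in
- spare: bystander, to be left alone: a spare die cassette of the same make (44 x 49 x 82 mm) standing on the bench to the left of the crimper (its +y side), outside the machine. Origin: centre of its underside
- pliers: bystander, to be left alone: crimping pliers lying on the bench at the crimper's right, about 200 x 64 x 16 mm. Origin: at bench height, close behind its pivot
- nipple: bystander, to be left alone: brass hex nipple standing on end, 25 mm across, 37 mm tall, right of the crimper. Origin: centre of its underside
- coupling: bystander, to be left alone: brass hex coupling standing on end, 28 mm across, 40 mm tall, right of the crimper. Origin: centre of its underside
- mug: bystander, to be left alone: mug, 82 mm across plus its handle, 95 mm tall, left of the crimper. Origin: centre of its underside
- ferrule_tray: bystander, to be left alone: low tray of steel ferrules, 110 x 80 x 26 mm, right of the crimper. Origin: centre of its underside
- screwdriver: bystander, to be left alone: screwdriver lying on the bench left of the crimper, about 190 mm long. Origin: middle of its length at bench height

How it is judged (in metres and radians):
On the way, in this order (a step that is already met when the one before it is completed fails the run):
1. the guard is slid all the way back (value of joint guard above 0.155 m), for 0.2 s.
2. both side catches are pinched in while the cassette still sits in its nest (value of joint each of catch_left, catch_right above 0.004 m and z of cassette in the frame of crimper below 0.038 m), for 0.1 s.
At the end, for the whole second after the job is handed in: the robot holds the cassette still between its fingers, both catches pushed in more than 4 mm, its underside 70 to 160 mm above where it sat, within 60 mm sideways of the middle of the nest, upright within 15 degrees, touching nothing of the crimper, and the guard is open to within 15 mm of its stop (value of joint guard above 0.15 m and value of joint each of catch_left, catch_right above 0.004 m and z of cassette in the frame of crimper between 0.1 and 0.19 m and horizontal distance between cassette and crimper below 0.06 m and angle between cassette's own z axis and vertical below 0.26 rad and contact force between the fingers and cassette above 3 N and contact force between cassette and crimper below 0.2 N and linear speed of cassette below 0.03 m/s); the arm keeps its last pose, push and grip.
It fails at once if the cassette is forced up, or let go in the air, with a catch not pinched (z of cassette in the frame of crimper above 0.04 m and value of joint any of catch_left, catch_right below 0.002 m).
It fails at once if a bystander on the bench is moved by more than 30 mm (distance of any of spare, pliers, nipple, coupling, mug, ferrule_tray, screwdriver from where it was at the start of the episode above 0.03 m).
It also fails if it takes over 43 s, if anything falls off the work surface, if the arm or the gripper's body presses on something with over 40 N, if the wrist force passes 120 N, or if a joint passes its speed limit or range.

ROBOT

A 6-joint arm with a two-finger parallel gripper is mounted at the origin on the work surface. World frame = base frame: x ahead of the robot, y to its left, z up, the work surface at z = 0. Lengths are in mm, angles in rad, forces in N, time in s.
With the tool pointing down it reaches from about 325 to 875 mm from the base axis. Payload 4.4 kg.
Tool frame: the origin (TCP) lies at the very end of the fingers, on their centre line; the grasp point (between the pads) lies 19 mm behind it; x points along the fingers, y is the direction in which the jaws open and shut, and the axes are right-handed (so a half turn about x gives the same grasp; the last joint's range is limited). The gripper opens to 85 mm and grips with 20 to 120 N. Pads are 22 mm wide; open, the fingers measure 114 mm over their backs; the gripper's body (76 mm by 85 mm) begins 54 mm behind the grasp point. The pads swing forward as they close: fully open they stand 13 mm farther back than shut.
Start: joints at [-1.431, 0.207, 1.542, -0, 1.393, -0.15], TCP at [164.851, -550.864, 231.282] pointing down, gripper open.
Joint ranges: [-2.73, 2.73], [-0.86, 2.22], [0.23, 2.46], [-1.11, 4.25], [0.08, 2.63], [-2.82, 2.82]. Speed limits (rad/s): [2.79, 2.79, 3.14, 3.14, 3.14, 3.14].

INTERFACE

Orientations are given as a rotation vector (axis times angle).
In Python, from station import bot, capture, get_calibration, sign_off, recognise, trace gives the robot as it stands.
- The arm moves only by the tool jog_arm, never from a script. Its argument "deltas" is a list that holds one entry, the list of rows, each a list of 7 numbers: the shift along the tool's x, y, z in cm, then the turn, a rotation vector about the tool's x, y, z in rad, then the closure, from -1 (fully open) to 1 (shut), so that 0 is half open. A call has 1 to 5 rows; each row is the pose to reach, as a shift and turn from the pose commanded when the call began, along the tool's axes at that moment; what a row does not reach only later rows make up. A row lasts 1/8 s, in which the tool goes at most 62.5 mm and 10.7 degrees, less where a joint would pass 70% of its speed; a pose out of reach is approached as far as the arm can. A call with a gripper value outside its range is refused whole. The fingers move at their own pace and stop on an object; "grip_force" is the grip in N (left out, the last holds). Time passes only in rows, so rows that repeat a pose let the fingers close. It gives the time, the measured TCP pose, the force and the opening at its end, in the units of the state.
- bot.get_state(): the state, without advancing time (a new reading comes with each control period).
- capture(name): name is "side" or "top" or "wrist"; returns (picture, depth): 400x640x3 uint8, red, green, blue; 400x640 float32, mm along the optical axis (not along the pixel's ray), 0 where there is no reading.
- get_calibration(name): a dict with "fx", "fy", "cx", "cy" (pixels), "dist_coeffs" ([k1, k2, p1, p2, k3] as OpenCV has them; the pictures are not rectified), "view" (4x4, takes a point from world to camera coordinates). Camera axes: x right, y up, looking along -z (the intrinsics and any distortion apply to the point x, -y, -z); pixel columns grow to the right and rows downward; lengths in mm; the calibration is good to about 2 mm. A picture is of the moment at which its call begins: read the wrist's pose just before it. get_calibration takes no time and is no camera call; for the wrist camera it gives the pose at the moment of the call.
- sign_off(): hands the job in, once; it reports no verdict.
Trained networks look in the newest picture that a camera, given by its name, has taken for a name from the list of things; names that differ only in an ending like _2 or _b are one class to them, and where a whole thing is asked for, a point or a joint stands for the part that bears it (a point fixed in the world has none). Each returns a list of dicts, best first, with "confidence" (0 to 1); they miss things now and then, are a little off and sometimes report something else, mostly with a low value. They report only what shows in the picture. A call takes as long as a camera call.
- recognise(camera, label): "pixel" ([column, row] in pixels, amid what is visible of it).
- trace(camera, label): "mask" (400x640 bool, what is visible of it) and "pixel" ([column, row] in pixels, amid what is visible of it).
The state is a dict: "clock": time; "joint_positions": joint angles; "qvel": joint speeds; "joint_torque": joint torques, N m; "tool_pos": TCP position; "tool_rot": TCP orientation; "force": force on the tool from outside, world axes, zero at the start; "moment": the same for the moment, N m; "gripper_width": finger opening in mm.
Only numpy, scipy, OpenCV 4.12 (cv2) and the standard library are available. Lean on these libraries where they do the work, as an engineer would, in place of code of your own. Each camera call takes 0.05 s, during which the arm holds its last target. There are 200 camera calls.

## Working session

There is one attempt and no reset: what is moved stays moved. The work goes in short steps, Python scripts to look and compute and a tool call to move; the robot and the scene stay as the last step left them, time stands still between calls to the robot, and variables do not carry over. Pictures are saved under pics/ and viewed, about 8 in all and at most 12, crops included, and the job is handed in when it is done.

Besides the shell and the picture viewer there is one more tool, called as name(argument=value, ...) on one line, values as JSON. jog_arm: Moves the arm, as the interface text tells. Its arguments: {"type":"object","properties":{"deltas":{"type":"array","items":{"type":"array","items":{"type":"array","items":{"type":"number"}}}},"grip_force":{"type":"number"}},"required":["deltas"]}

```bash
ls; mkdir -p pics
cat > h.py <<'E'
import numpy as np, cv2
from station import bot, capture, get_calibration, recognise, trace, sign_off
from scipy.spatial.transform import Rotation as R
def ray(c,px):
    K=np.array([[c['fx'],0,c['cx']],[0,c['fy'],c['cy']],[0,0,1]],float)
    p=cv2.undistortPoints(np.array(px,float).reshape(-1,1,2),K,np.array(c['dist_coeffs'],float)).reshape(-1,2)
    return np.c_[p[:,0],-p[:,1],-np.ones(len(p))]
def towpt(c,px,d):
    T=np.linalg.inv(np.array(c['view'])); r=ray(c,px)*np.array(d,float).reshape(-1,1)
    return r@T[:3,:3].T+T[:3,3]
def atz(c,px,z):
    T=np.linalg.inv(np.array(c['view'])); r=ray(c,px)@T[:3,:3].T; o=T[:3,3]
    return o+r*((z-o[2])/r[:,2:3])
def proj(c,P):
    V=np.array(c['view']); q=np.atleast_2d(P)@V[:3,:3].T+V[:3,3]
    K=np.array([[c['fx'],0,c['cx']],[0,c['fy'],c['cy']],[0,0,1]],float)
    return cv2.projectPoints(q*[1,-1,-1],np.zeros(3),np.zeros(3),K,np.array(c['dist_coeffs'],float))[0].reshape(-1,2)
def save(n,im): cv2.imwrite(f'pics/{n}.png',im[...,::-1])
E
python3 - <<'E'
from h import *
np.set_printoptions(precision=1,suppress=True)
s=bot.get_state(); print(s)
ims=[]
for cam in('top','side'):
    im,d=capture(cam); c=get_calibration(cam); save(cam+'0',im); ims.append(im)
    print(cam,np.linalg.inv(c['view'])[:3,3])
    for l in('crimper','guard_handle','cassette','guard','nest','housing','pads','spare'):
        for r in recognise(cam,l)[:2]:
            u,v=map(int,r['pixel']); print(l,np.array(r['pixel']),round(r['confidence'],2),towpt(c,[r['pixel']],[d[v,u]]))
E
```

```text
pics
{'clock': 0.0, 'joint_positions': array([-1.4,  0.2,  1.5,  0. ,  1.4, -0.2]), 'qvel': array([-0.,  0.,  0., -0.,  0., -0.]), 'joint_torque': array([  0. , -38.3, -29.2,  -0. ,   0. ,   0. ]), 'tool_pos': array([ 164.7, -550.1,  230.1]), 'tool_rot': array([ 2.1,  0.3, -2.1]), 'force': array([-0.3,  0. ,  0.3]), 'moment': array([-0. ,  0.1,  0. ]), 'gripper_width': 85.46105502432401}
top [ 303.8   50.8 1400.9]
crimper [371.9 181.5] 0.68 [[584.4 -83.3 128.2]]
guard_handle [362.  205.2] 0.81 [[520.5 -57.6 124.9]]
cassette [424.6 242.2] 0.59 [[ 437.9 -250.2   -2.7]]
cassette [451.8 258.5] 0.34 [[ 389.6 -318.6   36.5]]
guard [363.4 204.3] 0.88 [[524.  -61.8 118.9]]
nest [371.3 187. ] 0.75 [[570.2 -82.1 124.5]]
nest [302.9 178. ] 0.43 [[599.2 101.8  85.6]]
housing [369.2 186.6] 0.6 [[571.  -76.5 125. ]]
housing [362.7 203.5] 0.18 [[525.2 -59.5 124.1]]
spare [303.  172.6] 0.66 [[615.6 102.2  80.6]]
spare [368.1 185.4] 0.58 [[575.  -73.9 121.2]]
side [ 488.3 -841.8  750.3]
crimper [327.4 257.1] 0.9 [[ 574.7 -186.8  128.5]]
guard_handle [297.3 222.4] 0.94 [[517.7 -57.  121.6]]
guard_handle [328.4 258.9] 0.34 [[ 576.4 -190.9  127.1]]
cassette [301.1 226.5] 0.74 [[525.8 -73.2 121.9]]
guard [299.5 224.1] 0.93 [[522.5 -64.9 122.5]]
nest [326.8 253.9] 0.93 [[ 581.8 -120.7   76. ]]
housing [325.7 256.5] 0.63 [[ 579.4 -120.9   68.1]]
pads [288.8 364.6] 0.69 [[ 484.4 -369.7   29.6]]
spare [331.8 195.3] 0.46 [[619.4 104.7  81. ]]
```

Run:
```python
import cv2
a=cv2.imread('pics/top0.png')[90:310,230:520]; b=cv2.imread('pics/side0.png')[120:400,180:480]
cv2.imwrite('pics/a.png',cv2.resize(a,None,fx=2.7,fy=2.7,interpolation=2))
cv2.imwrite('pics/b.png',cv2.resize(b,None,fx=2.1,fy=2.1,interpolation=2))
```

```text
(no output)
```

View pics/a.png

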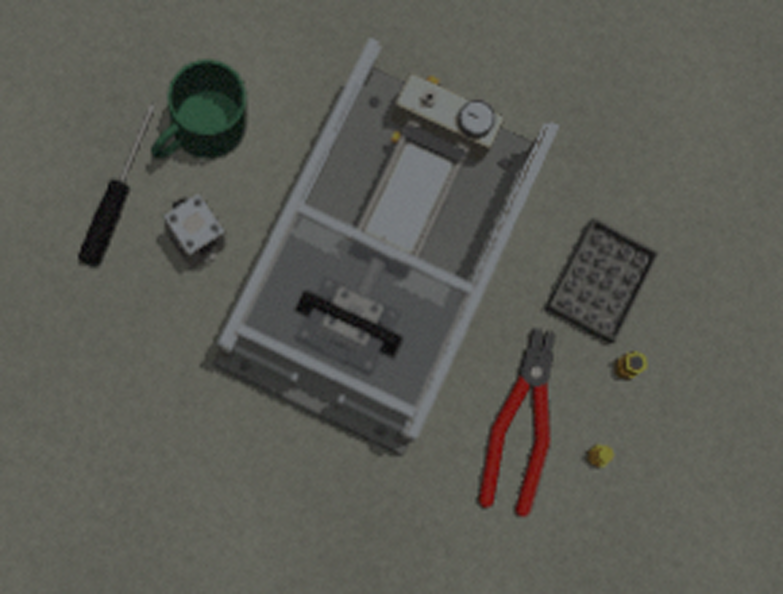

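View pics/b.png

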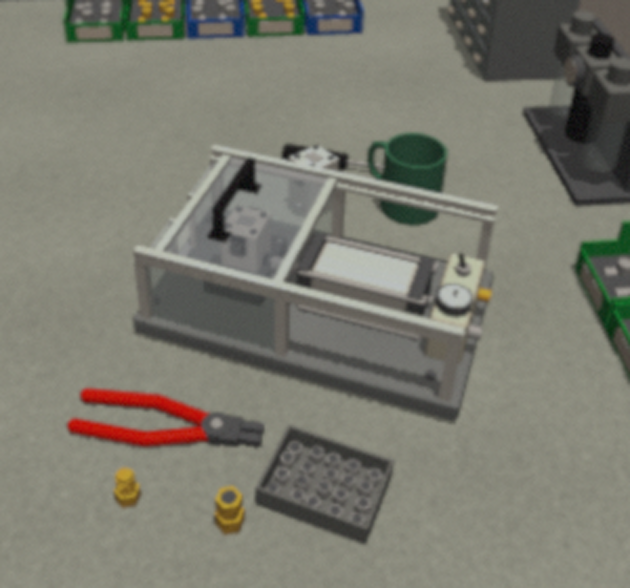

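The top view shows the crimper with its +x towards the upper right. The handle bar runs from about (303,300) to (397,345) in the crop, the left rail from (375,42) to (228,345) and the right rail from (550,128) to (410,432). The spare and mug are on the left, and the pliers, tray and brass parts on the right.

Run:
```python
from h import *
np.set_printoptions(precision=2,suppress=True)
c=get_calibration('top')
f=lambda l:np.array(l)/2.7+[230,90]
L=atz(c,f([(375,42),(228,345),(550,128),(410,432)]),128); print('rails',L)
for a,b in((0,1),(2,3)):
    v=L[a]-L[b]; print('yaw',np.arctan2(v[1],v[0]),np.linalg.norm(v))
fb=atz(c,f([(240,330),(415,410)]),128);v=fb[0]-fb[1];print('front',fb.mean(0),np.arctan2(v[1],v[0])-np.pi/2)
H=atz(c,f([(303,300),(397,345)]),162);v=H[0]-H[1];print('handle',H.mean(0),np.linalg.norm(v),np.arctan2(v[1],v[0])-np.pi/2)
print('cass',atz(c,f([(357,310)]),112))
print('spare',atz(c,f([(193,226)]),82),'mug',atz(c,f([(207,105)]),95))
for cam,l in(('top','guard_handle'),('side','guard_handle')):
    im,d=capture(cam);cc=get_calibration(cam); m=trace(cam,l)
    if m:
        m=m[0]['mask']; vv,uu=np.nonzero(m); P=towpt(cc,np.c_[uu,vv],d[vv,uu]); k=(P[:,2]>148)&(P[:,2]<175); P=P[k]; print(cam,m.sum(),k.sum(),P.mean(0),P.min(0),P.max(0))
        if len(P)>5: print(cv2.minAreaRect(P[:,:2].astype(np.float32)))
print(R.from_rotvec(bot.get_state()['tool_rot']).as_matrix())
```

```text
rails [[ 798.38  -75.14  128.  ]
 [ 483.88   66.89  128.  ]
 [ 711.77 -252.96  128.  ]
 [ 403.27 -109.83  128.  ]]
yaw -0.42420517250228373 345.08295624376353
yaw -0.4343931472461771 340.0872453497892
front [461.68 -29.51 128.  ] -0.4114395385179519
handle [503.11 -48.38 162.  ] 98.5487864456279 -0.43140603995144167
cass [[523.75 -59.28 112.  ]]
spare [[612.04 106.2   82.  ]] mug [[737.48  95.17  95.  ]]
top 3846 196 [507.09 -48.43 163.37] [483.5  -95.8  148.44] [532.59  -0.86 171.55]
((507.5251770019531, -49.00821304321289), (101.60014343261719, 13.739139556884766), 66.67464447021484)
side 3223 202 [503.6  -56.62 160.59] [479.87 -98.25 148.11] [529.73  -4.67 166.63]
((504.99951171875, -51.21522521972656), (103.3902359008789, 11.58950138092041), 65.15215301513672)
[[-0.    0.29 -0.96]
 [ 0.   -0.96 -0.29]
 [-1.   -0.    0.  ]]
```

```bash
cat >> h.py <<'E'
def delta(p,yaw,tilt_fix=True):
    "shift (cm) and rotvec in tool axes to TCP p, tool y along crimper -y for crimper yaw"
    s=bot.get_state(); M=R.from_rotvec(s['tool_rot']).as_matrix()
    y=np.array([np.sin(yaw),-np.cos(yaw),0]); x=np.array([0,0,-1.]); T=np.c_[x,y,np.cross(x,y)]
    print('clock',round(s['clock'],2),'delta cm',np.round(M.T@(np.array(p)-s['tool_pos'])/10,2),'rot',np.round(R.from_matrix(M.T@T).as_rotvec(),3),'w',round(s['gripper_width'],1),'F',np.round(s['force'],1))
E
python3 - <<'E'
from h import *
delta([477,-37,231],-.42)
delta([477,-37,136],-.42)
E
```

```text
clock 1.1 delta cm [ 3.000e-02 -4.028e+01 -4.464e+01] rot [ 0.711  0.    -0.   ] w 85.2 F [ 0.2  0.7 -0.1]
clock 1.1 delta cm [  9.53 -40.28 -44.64] rot [ 0.711  0.    -0.   ] w 85.2 F [ 0.2  0.7 -0.1]
```

jog_arm(deltas=[[[0,-4,-4.46,0.15,0,0,0],[0,-8,-8.9,0.3,0,0,0],[0,-12,-13.4,0.45,0,0,0],[0,-16,-17.8,0.6,0,0,0],[0,-20,-22.3,0.71,0,0,0]]])

```text
clock: 1.72
tool_pos: [321.9, -293.8, 231.6]
tool_rot: [-1.989, 0.428, 1.987]
force: [-0.4, -0.0, 0.1]
gripper_width: 42.4
```

```bash
python3 -c "
from h import *
delta([477,-37,231],-.42);delta([477,-37,136],-.42)"
```

```text
clock 1.73 delta cm [  0.05 -29.78  -3.58] rot [-0.004 -0.001 -0.   ] w 42.4 F [-0.4 -0.   0.1]
clock 1.73 delta cm [  9.55 -29.78  -3.57] rot [-0.004 -0.001 -0.   ] w 42.4 F [-0.4 -0.   0.1]
```

jog_arm(deltas=[[[0,-6,-0.7,0,0,0,0],[0,-12,-1.5,0,0,0,0],[0,-18,-2.2,0,0,0,0],[0,-24,-3,0,0,0,0],[0,-29.8,-3.6,0,0,0,0]]])

```text
clock: 2.35
tool_pos: [476.3, -35.9, 231.7]
tool_rot: [-1.992, 0.423, 1.989]
force: [0.8, -0.1, 0.6]
gripper_width: 42.6
```

jog_arm(deltas=[[[3,0,0,0,0,0,0],[6,0,0,0,0,0,0],[9.5,0,0,0,0,0,0],[9.5,0,0,0,0,0,0]]])

```text
clock: 2.85
tool_pos: [472.6, -37.0, 133.6]
tool_rot: [-1.983, 0.423, 1.997]
force: [-0.4, -0.5, -0.1]
gripper_width: 42.8
```

Run:
```python
from h import *
np.set_printoptions(precision=2,suppress=True)
im,d=capture('wrist'); c=get_calibration('wrist'); save('w1',im); print(np.linalg.inv(c['view'])[:3])
for l in('guard_handle','cassette','nest'):
    for r in recognise('wrist',l)[:2]:
        u,v=map(int,r['pixel']); print(l,np.array(r['pixel']),r['confidence'],towpt(c,[r['pixel']],[d[v,u]]))
s=bot.get_state(); print(s['tool_pos'],s['force'])
e=np.array([.913,-.408,0])
delta(s['tool_pos']+190*e,-.42)
```

```text
[[ -0.41   0.87   0.26 540.54]
 [ -0.91  -0.39  -0.12 -67.44]
 [  0.    -0.29   0.96 277.35]]
guard_handle [316.7 124.2] 0.83 [[538.1  -64.81 124.26]]
guard_handle [37.4  4.5] 0.32 [[706.26  97.2   26.28]]
cassette [551.8 144.7] 0.69 [[ 429.25 -257.89    8.21]]
nest [313.7 125. ] 0.56 [[540.54 -67.44 277.35]]
[476.81 -38.27 138.15] [-0.62 -0.69  0.74]
clock 3.05 delta cm [  0.07   0.02 -19.  ] rot [ 0. -0.  0.] w 42.5 F [-0.6 -0.7  0.7]
```

View pics/w1.png

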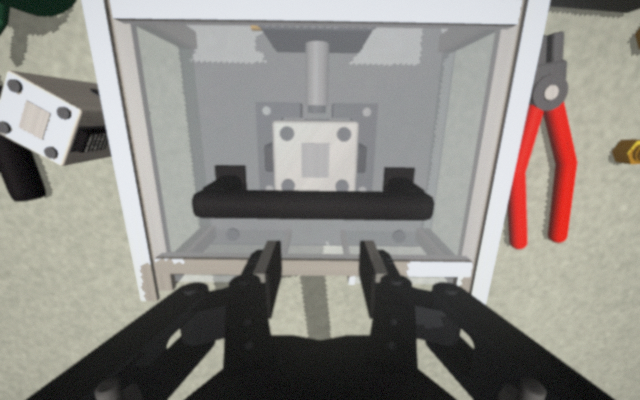

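The fingers are level with the bar (row 203) and their tips (row 270) are just in front of it. The cassette top spans columns 273–358 at about row 155, square to the tool.

Run:
```python
from h import *
c=get_calibration('wrist'); s=bot.get_state(); M=R.from_rotvec(s['tool_rot']).as_matrix()
for n,px,z in(('bar',(313,200),164),('barL',(194,200),164),('barR',(432,206),164),('cassback',(316,122),112),('cl',(273,124),112),('cr',(358,124),112),('fbar',(313,268),128),('slot',(316,160),112),('pltR',(320,22),128)):
    p=atz(c,[px],z)[0]; print(n,p.round(1),'tool cm',(M.T@(p-s['tool_pos'])/10).round(2))
```

```text
bar [513.  -51.9 164. ] tool cm [-2.57 -0.23 -3.87]
barL [533.8  -5.3 164. ] tool cm [-2.57 -5.34 -3.87]
barR [489.6 -97.7 164. ] tool cm [-2.57  4.9  -3.6 ]
cassback [541.7 -65.5 112. ] tool cm [ 2.64 -0.15 -7.02]
cl [550.7 -42.5 112. ] tool cm [ 2.64 -2.63 -6.91]
cr [530.8 -87.1 112. ] tool cm [ 2.64  2.26 -6.91]
fbar [465.2 -29.2 128. ] tool cm [ 1.01 -0.35  1.44]
slot [521.8 -56.5 112. ] tool cm [ 2.63 -0.16 -4.85]
pltR [582.7 -86.2 128. ] tool cm [  1.06   0.07 -11.62]
```

jog_arm(deltas=[[[0,0,-2,0,0,0,0],[0,0,-4.5,0,0,0,0],[0,0,-7.5,0,0,0,0],[0,0,-10.5,0,0,0,0],[0,0,-12.5,0,0,0,0]]])

```text
clock: 3.68
tool_pos: [590.1, -89.7, 137.8]
tool_rot: [-1.99, 0.425, 1.99]
force: [-3.1, -0.8, 2.0]
gripper_width: 42.3
```

jog_arm(deltas=[[[0,0,-1,0,0,0,0],[0,0,-2,0,0,0,0],[0,0,-2.5,0,0,0,0]]])

```text
clock: 4.05
tool_pos: [612.7, -98.9, 136.9]
tool_rot: [-1.991, 0.423, 1.99]
force: [-3.5, -0.0, 1.4]
gripper_width: 42.9
```

jog_arm(deltas=[[[0,0,-0.5,0,0,0,0],[0,0,-1,0,0,0,0]]])

```text
clock: 4.3
tool_pos: [621.5, -102.8, 136.4]
tool_rot: [-1.99, 0.423, 1.99]
force: [-2.8, 0.1, 2.0]
gripper_width: 42.7
```

jog_arm(deltas=[[[0,0,-0.5,0,0,0,0],[0,0,-1,0,0,0,0]]])

```text
clock: 4.55
tool_pos: [625.2, -104.5, 136.1]
tool_rot: [-1.973, 0.422, 2.005]
force: [-25.2, 9.8, 17.7]
gripper_width: 42.4
```

jog_arm(deltas=[[[0,0,-0.4,0,0,0,0],[0,0,-0.7,0,0,0,0]]])

```text
clock: 4.8
tool_pos: [625.1, -104.5, 136.0]
tool_rot: [-1.955, 0.419, 2.02]
force: [-40.6, 16.0, 28.8]
gripper_width: 42.9
```

Force rose to about 50 N with no further motion, so the guard is at its stop. I'll back off, rise, and look at the nest.

jog_arm(deltas=[[[0,0,1,0,0,0,0],[-1.5,0,4,0,0,0,0],[-4.5,0,8,0,0,0,0],[-7,0,12,0,0,0,-0.5],[-8,0,15,0,0,0,-1]]])

```text
clock: 5.42
tool_pos: [500.7, -48.5, 218.5]
tool_rot: [-1.996, 0.423, 1.985]
force: [0.5, -0.6, 0.2]
gripper_width: 76.7
```

jog_arm(deltas=[[[0,0,0,0,0,0,-1],[0,0,0,0,0,0,-1]]])

```text
clock: 5.68
tool_pos: [501.1, -49.1, 216.4]
tool_rot: [-1.992, 0.423, 1.988]
force: [-0.1, 0.1, -0.6]
gripper_width: 85.1
```

Run:
```python
from h import *
np.set_printoptions(precision=2,suppress=True)
im,d=capture('wrist'); c=get_calibration('wrist'); s=bot.get_state(); save('w2',im)
np.savez('w2',d=d,V=c['view'],tp=s['tool_pos'],tr=s['tool_rot'],im=im); print(s['tool_pos'],s['tool_rot'],s['gripper_width'])
print({k:c[k] for k in('fx','cx','cy','dist_coeffs')})
for l in('cassette','pads','nest','guard_handle'):
    for r in recognise('wrist',l)[:2]:
        u,v=map(int,r['pixel']); print(l,np.array(r['pixel']),r['confidence'],towpt(c,[r['pixel']],[d[v,u]]))
vv,uu=np.mgrid[0:400,0:640]; P=towpt(c,np.c_[uu.ravel(),vv.ravel()],d.ravel())
k=(abs(P[:,2]-112)<5)&(np.hypot(P[:,0]-522,P[:,1]+57)<45)&(d.ravel()>0)
print(k.sum(),P[k].mean(0),cv2.minAreaRect(P[k][:,:2].astype(np.float32)))
```

```text
[500.97 -49.2  216.05] [-1.99  0.42  1.99] 85.09015506940655
{'fx': 282.4177657031027, 'cx': 319.9265656627391, 'cy': 202.2884330789602, 'dist_coeffs': array([-0.01,  0.  ,  0.  ,  0.  ,  0.  ])}
cassette [317.4 175.6] 0.62 [[523.15 -57.51 111.24]]
cassette [ 88.4 161.7] 0.42 [[634.82 194.66  20.12]]
pads [313.1 177.4] 0.56 [[523.25 -53.37 111.38]]
nest [319.6 116.1] 0.74 [[568.8  -80.03  68.11]]
guard_handle [321.9  43.8] 0.84 [[ 615.18 -102.61  121.4 ]]
guard_handle [ 87.3 162.3] 0.68 [[634.49 195.17  21.53]]
2714 [518.72 -55.1  111.1 ] ((517.742431640625, -54.59703826904297), (59.91725540161133, 44.56572723388672), 65.21957397460938)
```

View pics/w2.png

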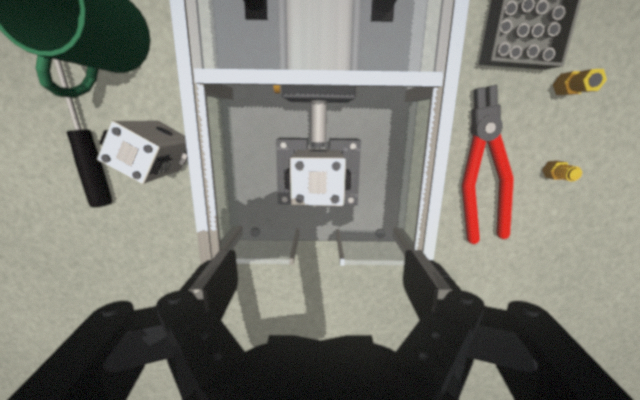

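The guard is open and the nest is uncovered. The cassette top has its corners at about (291,156), (346,156), (348,206) and (289,206), with a pad on each side.

Run:
```python
from h import *
np.set_printoptions(precision=2,suppress=True)
c=get_calibration('wrist'); s=bot.get_state()
C=atz(c,[(291,156),(346,156),(348,206),(289,206)],112); print(C,C.mean(0),np.linalg.norm(C-np.roll(C,1,0),axis=1))
v=C[0]+C[3]-C[1]-C[2]; yaw=np.arctan2(v[1],v[0])-np.pi/2
v=C[0]+C[1]-C[2]-C[3]; print(yaw,np.arctan2(v[1],v[0]))
delta([*C.mean(0)[:2],120],-.42); delta([*C.mean(0)[:2],77],-.42); 
g=atz(c,[(210,83),(430,83),(204,232),(435,232)],128);print(g)
M=R.from_rotvec(s['tool_rot']).as_matrix(); print(M.T@(C.mean(0)-s['tool_pos']))
```

```text
[[547.62 -43.68 112.  ]
 [528.23 -87.12 112.  ]
 [485.62 -71.41 112.  ]
 [507.53 -22.36 112.  ]] [517.25 -56.14 112.  ] [45.4  47.57 45.41 53.72]
-0.41998833693482607 -0.42106505490550106
clock 5.92 delta cm [ 9.56 -0.04 -1.83] rot [ 0.  0. -0.] w 85.4 F [-0.5 -0.2 -0. ]
clock 5.92 delta cm [13.86 -0.04 -1.84] rot [ 0.  0. -0.] w 85.4 F [-0.5 -0.2 -0. ]
[[ 623.17  -13.98  128.  ]
 [ 555.56 -165.59  128.  ]
 [ 520.24   52.34  128.  ]
 [ 437.65 -132.49  128.  ]]
[103.59  -0.44 -18.35]
```

jog_arm(deltas=[[[1,0,-1,0,0,0,-1],[4,0,-2,0,0,0,-1],[7,0,-2,0,0,0,-1],[9.5,0,-2,0,0,0,-1],[9.5,0,-2,0,0,0,-1]]])

```text
clock: 6.55
tool_pos: [516.3, -56.6, 118.1]
tool_rot: [-1.983, 0.423, 1.997]
force: [-0.7, -0.4, 0.4]
gripper_width: 85.3
```

Run:
```python
from h import *
im,d=capture('wrist'); c=get_calibration('wrist'); save('w3',im); s=bot.get_state(); print(s['tool_pos'])
delta([519.5,-57,75],-.42)
print(proj(c,[[519.5,-57,112],[*s['tool_pos']]]))
```

```text
[517.69719838 -56.89603384 119.91921208]
clock 6.6 delta cm [ 4.49 -0.07 -0.18] rot [ 0.001  0.003 -0.   ] w 85.8 F [-0.5  0.   1. ]
[[317.60477441 245.20819966]
 [318.67822638 254.17152427]]
```

View pics/w3.png

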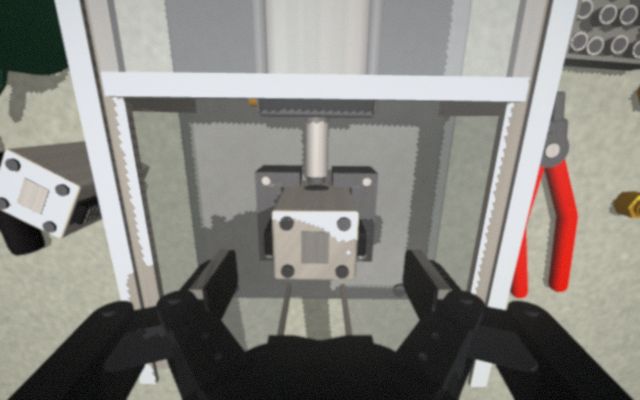

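The cassette top is centred at (315,245), which matches the projected estimate, and both fingers straddle it. A small sideways trim is enough before going down.

jog_arm(deltas=[[[1,-0.2,-0.2,0,0,0,-1],[2.5,-0.2,-0.2,0,0,0,-1],[4,-0.2,-0.2,0,0,0,-1],[4.4,-0.2,-0.2,0,0,0,-1],[4.4,-0.2,-0.2,0,0,0,-1]]])

```text
clock: 7.22
tool_pos: [520.5, -55.8, 76.7]
tool_rot: [-1.989, 0.423, 1.991]
force: [0.0, -0.8, 0.7]
gripper_width: 85.7
```

jog_arm(deltas=[[[0,0,0,0,0,0,-0.5],[0,0,0,0,0,0,0],[0,0,0,0,0,0,0.5],[0,0,0,0,0,0,1],[0,0,0,0,0,0,1]]], grip_force=60)

```text
clock: 7.85
tool_pos: [522.3, -56.0, 78.8]
tool_rot: [-1.993, 0.423, 1.987]
force: [-0.2, 2.3, 4.9]
gripper_width: 48.4
```

jog_arm(deltas=[[[0,0,0,0,0,0,1],[0,0,0,0,0,0,1]]])

```text
clock: 8.1
tool_pos: [522.3, -56.0, 78.8]
tool_rot: [-1.993, 0.423, 1.987]
force: [0.1, 1.2, 5.8]
gripper_width: 48.4
```

The opening is 48.4 mm, so both catches are flush. I'll lift slowly and watch the force.

jog_arm(deltas=[[[-0.3,0,0,0,0,0,1],[-0.7,0,0,0,0,0,1],[-1.2,0,0,0,0,0,1]]])

```text
clock: 8.48
tool_pos: [520.4, -56.0, 88.7]
tool_rot: [-1.989, 0.424, 1.991]
force: [1.5, -1.5, -6.8]
gripper_width: 48.1
```

jog_arm(deltas=[[[-1,0,0,0,0,0,1],[-2,0,0,0,0,0,1],[-3,0,0,0,0,0,1],[-4,0,0,0,0,0,1],[-5,0,0,0,0,0,1]]])

```text
clock: 9.1
tool_pos: [520.6, -55.7, 139.9]
tool_rot: [-1.99, 0.423, 1.991]
force: [-0.3, -1.1, -5.9]
gripper_width: 47.8
```

jog_arm(deltas=[[[-1,0,0,0,0,0,1],[-2.2,0,0,0,0,0,1],[-3.4,0,0,0,0,0,1],[-4,0,0,0,0,0,1],[-4,0,0,0,0,0,1]]])

```text
clock: 9.72
tool_pos: [521.3, -56.0, 180.0]
tool_rot: [-1.992, 0.423, 1.989]
force: [0.3, 0.2, -6.8]
gripper_width: 48.3
```

Run:
```python
from h import *
np.set_printoptions(precision=1,suppress=True)
ims=[]
for cam in('side','wrist'):
    im,d=capture(cam); c=get_calibration(cam)
    ims.append(cv2.resize(im[140:300,200:440] if cam=='side' else im,(480,320)))
    for r in recognise(cam,'cassette')[:2]+recognise(cam,'guard_handle')[:1]:
        u,v=map(int,r['pixel']); print(cam,r['pixel'],r['confidence'],towpt(c,[r['pixel']],[d[v,u]]))
save('end',np.hstack([cv2.resize(i,(400,267)) for i in ims]))
s=bot.get_state(); print(s['clock'],s['tool_pos'],s['tool_rot'],s['force'],s['gripper_width'],s['qvel'])
```

```text
side [297.9, 210.5] 0.66 [[518.7 -81.5 175. ]]
side [241.1, 352.0] 0.62 [[ 392.8 -332.7   25.8]]
side [359.2, 237.8] 0.78 [[ 653.4 -124.3  123.1]]
wrist [319.4, 270.9] 0.79 [[527.9 -59.6 210.9]]
wrist [324.9, 54.5] 0.8 [[ 620.2 -104.6  122.1]]
10.025 [520.5 -55.8 178.7] [-2.   0.4  2. ] [ 0.2  0.  -5.2] 48.1762258016396 [ 0. -0. -0. -0.  0.  0.]
```

View pics/end.png

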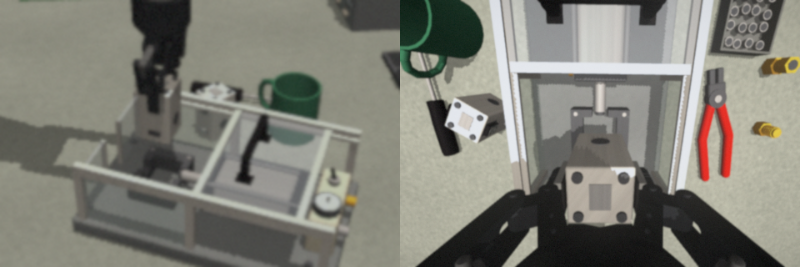

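The left pane shows the cassette held upright, clear of the nest, with the guard open. The right pane shows it squarely between the fingers, with its top at (600,195) and z about 211 mm, roughly 100 mm higher than before. The load is about 6 N.

```bash
python3 -c "
from h import *
print(sign_off()); s=bot.get_state(); print(s['clock'],s['gripper_width'],s['force'])"
```

```text
the job is handed in; nothing more can be done
None
the job is handed in; nothing more can be done
```

I finished the job and handed it in at about 10 s on the robot clock. The sign-off gives no verdict, so I don't know the judged result.

- **Guard:** I pushed it back by its handle until it stopped moving and the force rose to about 50 N at the wrist. The last pictures show it still open.
- **Catches:** I gripped both at 60 N. The fingers closed to 48.4 mm before the lift and read 48.2 mm at the end, so both catches were flush with the 49 mm block.
- **Cassette:** I lifted it straight up with no jamming force. Its top now sits at about z = 211 mm, roughly 100 mm higher than before, and it hangs upright and still over the nest. The weight on the gripper reads about 5–7 N.
- **Bench:** No other object looked moved in the pictures, though I did not measure their positions afterwards.
- **Disagreements:** My estimates of where the cassette sat differed by about 5 mm fore and aft. I used a middle value, and a closer picture confirmed it to about 1 mm sideways, with no visible error fore and aft. After handover the state could no longer be read, so there is no check from the final second.

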